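# Seat the grinding cup and hold the grinder at slow speed

### The arm

A 6-joint arm with a two-finger parallel gripper is mounted at the origin on a cart in front of the work surface, level with it; the furniture and walls round the work are solid. World frame = base frame: x ahead of the robot, y to its left, z up, the work surface at z = 0. Lengths are in mm, angles in rad, forces in N, time in s.
With the tool pointing down it reaches from about 325 to 900 mm from the base axis. Payload 3.5 kg.
Tool frame: the origin (TCP) lies at the very end of the fingers, on their centre line; the grasp point (between the pads) lies 19 mm behind it; x points along the fingers, y is the direction in which the jaws open and shut, and the axes are right-handed (so a half turn about x gives the same grasp; the last joint's range is limited). The gripper opens to 85 mm and grips with 20 to 120 N. Pads are 22 mm wide; open, the fingers measure 114 mm over their backs; the gripper's body (76 mm by 85 mm) begins 54 mm behind the grasp point. The pads swing forward as they close: fully open they stand 13 mm farther back than shut.
Start: joints at [-1.431, 0.276, -0.026, 1.268, 0, 1.467], TCP at [150.251, -606.668, 231.313] pointing down, gripper open.
Joint ranges: [-3.12, 3.12], [-0.85, 1.88], [-1.08, 1.24], [-1.95, 2.15], [-1.57, 1.53], [-3.14, 3.14]. Speed limits (rad/s): [2.57, 2.57, 3.14, 3.14, 3.14, 3.14].

### API

Orientations are given as a rotation vector (axis times angle).
In Python, from plant import bot gives the robot as it stands. The module is installed in compiled form; this text tells all that it offers.
- The arm moves only by the tool drive_tool, never from a script. Its argument "deltas" is a list of rows, each a list of 7 numbers: the opening, from -1 (shut) to 1 (fully open), then the shift along the world's x, y, z in units of 40 mm (1.0 is 40 mm), then the turn, a rotation vector about the world's x, y, z in degrees. In form: [[grip, tx, ty, tz, ax, ay, az], ...]. A call has 1 to 12 rows; each row shifts and turns the commanded pose from where the row before left it; what a row does not reach is not made up. A row lasts 1/12 s, in which the tool goes at most 41.7 mm and 7.16 degrees, less where a joint would pass 70% of its speed; a pose out of reach is approached as far as the arm can. A call is refused whole if a number of a shift passes 1 or a number of a turn 7.16, either way. A call with a gripper value outside its range is refused whole. The fingers move at their own pace and stop on an object; the grip force is fixed at half the most. Time passes only in rows, so rows that do not move let the fingers close. It gives the time, the measured TCP pose, the force and the opening at its end, in the units of the state.
- bot.observe(): the state, without advancing time (a new reading comes with each control period).
- bot.camera(name): name is "side" or "top" or "wrist"; returns (picture, depth): 420x560x3 uint8, blue, green, red; 420x560 float32, mm along the optical axis (not along the pixel's ray), 0 where there is no reading.
- bot.camera_model(name): a dict with "camera_matrix" (3x3 intrinsics, pixels), "cam_to_world" (4x4, takes a point from camera to world coordinates); the wrist camera has in their place "T_tool_cam" (4x4, takes a point from camera to tool coordinates, whose origin is the TCP and whose axes are the tool frame's). Camera axes: x right, y down, z forward; pixel columns grow to the right and rows downward; lengths in mm; the calibration is good to about 2 mm. A picture is of the moment at which its call begins: read the wrist's pose just before it. camera_model takes no time and is no camera call.
- bot.close_job(): hands the job in, once; it reports no verdict.
The state is a dict: "time": time; "qpos": joint angles; "qd": joint speeds; "joint_efforts": joint torques, N m; "position": TCP position; "tool_rot": TCP orientation; "wrist_force": force on the tool from outside, world axes, zero at the start; "wrist_torque": the same for the moment, N m; "grip_width": finger opening in mm.
Only numpy, scipy, OpenCV 4.12 (cv2) and the standard library are available. Lean on these libraries where they do the work, as an engineer would, in place of code of your own. Each camera call takes 0.05 s, during which the arm holds its last target.

### The job

Set the closed grinding cup upright on the grinder's raised steel deck, fully down with its two eye lugs over the two pegs, and let go of it. Then, with the gripper's fingers, press the sprung paddle half way down, until it lies level and flush with its side cheeks (slow speed), hold it there steadily for about three seconds and finish while still holding it. Never press the paddle before the cup is seated or on down to its stop (fast speed), do not tip the cup over, and leave the other things where they stand.

Things in the scene. Friction and masses are not known exactly. Their poses are not given: they have to be found in the camera images.
- grinder_base: Low white spice-grinder base, 122 mm (its x) by 234 mm (its y), fixed on the worktop, in its left or right half. Origin: middle of the underside, z up. The +y part is the motor housing with a flat steel deck 50 mm high; the -y part a low wing (floor 24 mm high) with the grey paddle between two white cheeks (10 mm thick, 72 mm apart, tops 50 mm high).
- seat (a point): Point on the deck, 50 mm above the base's underside, where the middle of the cup's underside belongs (base frame 0, 48, 50 mm). A coupling 22 mm wide, 8 mm high stands here; 49 mm to either side along the base's y stand two steel pegs, 9 mm in diameter, 17 mm tall, the last 6 mm conical. Wall cabinets hang close behind: 0.47 m above the worktop, 0.58 m ahead of the robot and farther.
- grinding_cup: Loose steel cup with a fixed grey lid, 0.3 to 0.56 kg, 77 mm in diameter (lid 81 mm, top 80 mm up). Origin: middle of its underside, z up. At the foot two eye lugs stick out along its +y and -y: rings 27 mm across, 10 mm thick, holes 13 mm in diameter, centred 49 mm from the axis. Seated, they lie on the deck round the pegs, either way round; its hollow skirt passes round the coupling.
- cup_grip (a point): In the middle of the bar grip on top of the cup's lid, 100 mm above the cup's underside. The bar is 14 mm thick along the cup's x, 46 mm long along its y, and stands from the lid (80 mm) up to 109 mm.
- paddle (a joint): Angle of the sprung paddle (rad): 0 at rest, free end (-y of the base) raised 10 degrees; 0.17 level and flush with the cheeks (half way, slow; 0.09 to 0.25 is good enough); 0.34 on its stop (fast). A spring pushes it up: at the pressing point 2.5 N starts it, 6.5 N holds it level, 10.5 N brings it to the stop.
- paddle_pad (a point): Pressing point on top of the paddle, on its centre line, 50 mm from its hinge; moves with it. Height over the worktop: 58 mm at rest, 50 level, 41 at the stop. The paddle is 64 mm wide (base x), 78 mm long, hinged at its inner edge next to the deck on an axis along the base's x. This point lies 132 mm from the seat along the base's -y.
- salt_shaker: Bystander: glass salt shaker with a metal top, 44 mm across, 90 tall. Origin: middle of its underside.
- jigger: Bystander: steel double-cone spirit measure, 46 mm across, 84 tall. Origin: middle of its underside.
- pepper_mill: Bystander: turned wooden pepper mill, 58 mm across, 170 tall. Origin: middle of its underside.
- mug: Bystander: speckled white mug, 88 mm across without its handle, 100 tall. Origin: middle of its underside.
- folk_cup: Bystander: small painted cup, about 58x71x47 mm. Origin: middle of its underside.
- tumbler: Bystander: clear glass tumbler, 76 mm across, 86 tall. Origin: middle of its underside.
- lemon: Bystander: lemon, 76x62x54 mm. Origin: middle of its underside.
- bar_spoon: Bystander: steel spoon lying flat, 191x40x16 mm. Origin: middle of its underside.
There are look-alikes about, which are no part of the job. Leave any blue or yellow look-alike of the grinding_cup alone.

How it is judged (in metres and radians):
On the way, in this order (a step that is already met when the one before it is completed fails the run):
1. the cup is fully down on the pegs and the fingers have let go of it (horizontal distance between grinding_cup and seat below 0.005 m and z of grinding_cup in the frame of grinder_base below 0.053 m and angle between grinding_cup's own z axis and vertical below 0.05 rad and angle between the y axis of grinding_cup and the y axis of grinder_base, either way round below 0.09 rad and contact force between the fingers and grinding_cup below 0.2 N), for 0.3 s.
2. the fingers hold the paddle level (half way down) for two and a half seconds with the cup seated (horizontal distance between grinding_cup and seat below 0.005 m and z of grinding_cup in the frame of grinder_base below 0.053 m and angle between grinding_cup's own z axis and vertical below 0.05 rad and angle between the y axis of grinding_cup and the y axis of grinder_base, either way round below 0.09 rad and value of joint paddle between 0.09 and 0.25 rad and contact force between the fingers and grinder_base above 1.5 N), for 2.5 s.
At the end, for the whole second after the job is handed in: The cup stands on the deck, pegs through both lugs (5 mm sideways, 3 mm in height, 0.05 rad upright, 0.09 rad along the peg line), untouched by the fingers; the paddle stands still at 0.09 to 0.25 rad, held by the fingers with over 1.5 N (all of step 2 and velocity of joint paddle between -0.05 and 0.05 rad/s and contact force between the fingers and grinding_cup below 0.2 N); the arm keeps its last pose, push and grip.
It fails at once if the paddle is pressed while the cup is not seated (value of joint paddle above 0.06 rad and not (horizontal distance between grinding_cup and seat below 0.005 m and z of grinding_cup in the frame of grinder_base below 0.053 m and angle between grinding_cup's own z axis and vertical below 0.05 rad and angle between the y axis of grinding_cup and the y axis of grinder_base, either way round below 0.09 rad)).
It fails at once if the paddle is pressed down to its stop (value of joint paddle above 0.31 rad).
It fails at once if the cup is tipped over (angle between grinding_cup's own z axis and vertical above 0.6 rad).
It fails at once if another thing is shifted by more than 30 mm (distance of any of salt_shaker, jigger, pepper_mill, mug, folk_cup, tumbler, lemon, bar_spoon from where it was at the start of the episode above 0.03 m).
It also fails if it takes over 72 s, if anything falls off the work surface, if the arm or the gripper's body presses on something with over 40 N, if the wrist force passes 120 N, or if a joint passes its speed limit or range.

## Working session

There is one attempt and no reset: what is moved stays moved. The work goes in short steps, Python scripts to look and compute and a tool call to move; the robot and the scene stay as the last step left them, time stands still between calls to the robot, and variables do not carry over. Pictures are saved under pics/ and viewed, and the job is handed in when it is done.

Besides the shell and the picture viewer there is one more tool, called after "Request:" as name(argument=value, ...) on one line, values as JSON. drive_tool: Moves the arm, as the interface text tells. Its arguments: {"type":"object","properties":{"deltas":{"type":"array"}},"required":["deltas"]}

```bash
mkdir -p pics; ls
python3 - <<'E'
from plant import bot
import cv2,numpy as np,pickle
s=bot.observe();print(s)
d={}
for n in("side","top","wrist"):
    im,dep=bot.camera(n);m=bot.camera_model(n)
    cv2.imwrite(f"pics/{n}0.png",im);d[n]=(im,dep,m);print(n,m)
d['s']=s
pickle.dump(d,open("d0.pkl","wb"))
E
```

```text
pics
{'time': 0.0, 'qpos': array([-1.43139187e+00,  2.77132006e-01, -2.78980513e-02,  1.26800278e+00,
       -5.97780896e-06,  1.46736874e+00]), 'qd': array([ 4.72252740e-04,  7.10361859e-05, -1.84098527e-03,  1.41373815e-03,
       -1.56476892e-04,  6.45390546e-04]), 'joint_efforts': array([-1.46737788e-03, -4.45512342e+01,  2.95200616e+01,  1.62795943e-02,
       -1.75062200e-04,  5.92733286e-06]), 'position': array([ 150.14481144, -605.88660589,  230.1522334 ]), 'tool_rot': array([ 2.0933274 ,  0.25778359, -2.09342485]), 'wrist_force': array([ 0.15050714, -0.36190333,  0.69984366]), 'wrist_torque': array([-0.01308039, -0.01529017,  0.02708725]), 'grip_width': 85.30294627615571}
side {'camera_matrix': array([[400.40365923,   0.        , 286.38223894],
       [  0.        , 400.40365923, 209.16558312],
       [  0.        ,   0.        ,   1.        ]]), 'cam_to_world': array([[ 9.12782928e-01, -1.77459200e-01,  3.67879816e-01,
         9.64486585e+00],
       [-4.08432249e-01, -3.89449385e-01,  8.25537567e-01,
        -1.21572160e+03],
       [-3.22866874e-03, -9.03790578e-01, -4.2
[... 495 characters left out ...]
 [ 1.82904131e-02, -1.56308747e-01, -9.87538878e-01,
         1.53946172e+03],
       [ 0.00000000e+00,  0.00000000e+00,  0.00000000e+00,
         1.00000000e+00]])}
wrist {'camera_matrix': array([[313.41077121,   0.        , 275.37300193],
       [  0.        , 313.41077121, 208.94276071],
       [  0.        ,   0.        ,   1.        ]]), 'T_tool_cam': array([[ 5.09337166e-04, -2.95765102e-01,  9.55260564e-01,
        -1.43004279e+02],
       [ 9.99999520e-01,  9.50737326e-04, -2.38826984e-04,
        -3.03012158e-01],
       [-8.37565187e-04,  9.55260226e-01,  2.95765445e-01,
        -7.42210356e+01],
       [ 0.00000000e+00,  0.00000000e+00,  0.00000000e+00,
         1.00000000e+00]])}
```

View pics/side0.png

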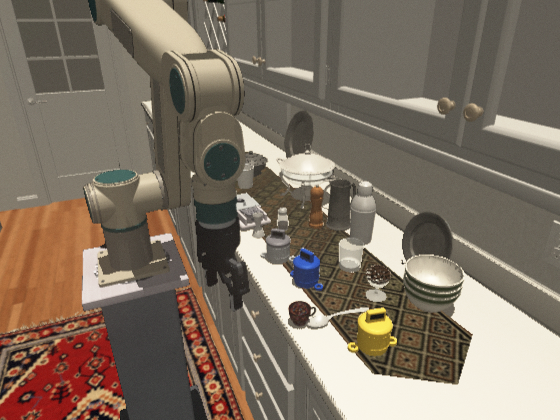

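View pics/top0.png

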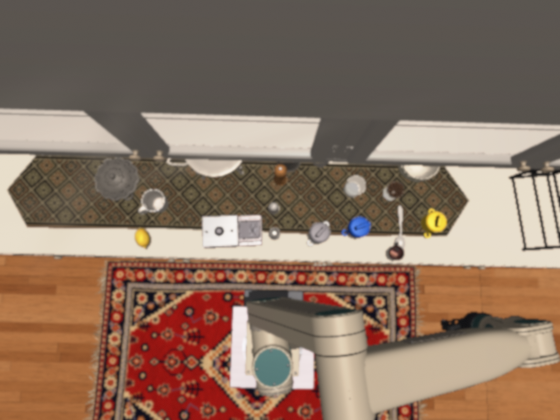

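View pics/wrist0.png

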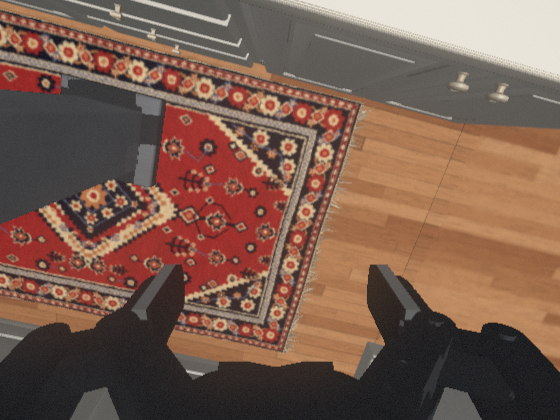

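The top view shows the grinder at about (232,231): deck with coupling on the left, paddle wing on the right. The grey cup is at (319,232), with the blue look-alike at (358,227) and the yellow one at (436,221). The salt shaker and jigger stand at (274,207) and (274,232), close to the wing. I'll enlarge and measure.

```bash
cat > h.py <<'E'
import numpy as np,cv2,pickle
from scipy.spatial.transform import Rotation as R
def proj_plane(m,uv,z,T=None):
    K=m['camera_matrix'];T=m['cam_to_world'] if T is None else T
    uv=np.atleast_2d(np.asarray(uv,float))
    r=np.c_[uv,np.ones(len(uv))]@np.linalg.inv(K).T@T[:3,:3].T
    return T[:3,3]+r*((z-T[2,3])/r[:,2])[:,None]
def toolT(s):
    T=np.eye(4);T[:3,:3]=R.from_rotvec(s['tool_rot']).as_matrix();T[:3,3]=s['position'];return T
def cloud(m,dep,T=None):
    K=m['camera_matrix'];T=m['cam_to_world'] if T is None else T
    v,u=np.mgrid[:dep.shape[0],:dep.shape[1]]
    p=np.stack([(u-K[0,2])/K[0,0]*dep,(v-K[1,2])/K[1,1]*dep,dep],-1)
    w=p@T[:3,:3].T+T[:3,3];w[dep==0]=np.nan;return w
def pix(m,p,T=None):
    T=m['cam_to_world'] if T is None else T
    q=(np.linalg.inv(T)@np.r_[p,1])[:3];q=m['camera_matrix']@q;return q[:2]/q[2]
E
python3 - <<'E'
from h import *
d=pickle.load(open('d0.pkl','rb'))
im,dep,m=d['top']
c=im[180:280,180:380];cv2.imwrite('pics/topz.png',cv2.resize(c,None,fx=4,fy=4,interpolation=cv2.INTER_CUBIC))
im2=d['side'][0];c=im2[170:340,220:420];cv2.imwrite('pics/sidez.png',cv2.resize(c,None,fx=4,fy=3.5,interpolation=cv2.INTER_CUBIC)[:600])
w=cloud(m,dep)
for n,u in dict(gr=(219,231),pad=(250,231),cup=(319,232),salt=(274,207),jig=(274,232),blue=(358,227),pep=(281,172)).items():
    print(n,w[u[1],u[0]])
# floor plane check
print(w[245,170],w[245,400])
E
```

```text
gr [437.93050922 217.54042537  61.97234432]
pad [441.50984486  97.48584243  57.86644421]
cup [ 440.40055475 -166.90755809  103.85084067]
salt [533.75998024   6.37634296  90.56901361]
jig [441.46683563   3.72238851  42.7872894 ]
blue [ 462.67802651 -314.02065567  110.68693343]
pep [655.37462624 -16.2092195  161.11249927]
[382.1172394  420.6557577   -2.64403277] [ 405.73363154 -507.6753483     5.05859021]
```

View pics/topz.png

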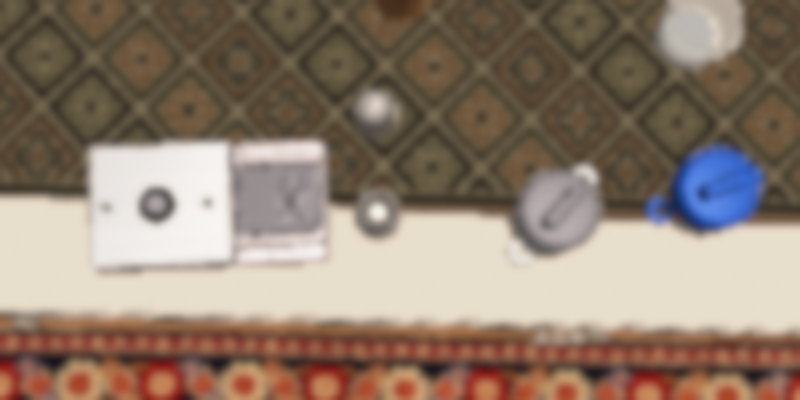

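View pics/sidez.png

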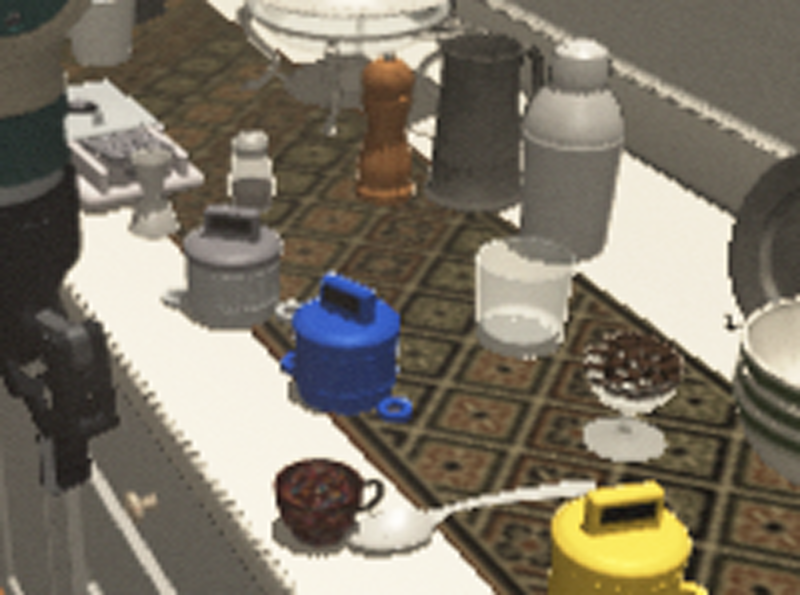

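The zoom shows the cup's bar running from about (553,225) to (590,178), so its lug line lies around −38° in the world. The base's y axis points nearly along world +y. I'll work out the first approach from that.

Run:
```python
from h import *
d=pickle.load(open('d0.pkl','rb'))
s=d['s'];print(R.from_rotvec(s['tool_rot']).as_matrix().round(3))
im,dep,m=d['top']
# bar ends, lugs in topz coordinates
def tz(p): return (np.array(p)-1.5)/4+[180,180]
print('bar',proj_plane(m,[tz((553,225)),tz((590,178))],109).round(1))
print('lugs',proj_plane(m,[tz((586,175)),tz((519,250))],10).round(1))
print('deck',proj_plane(m,[tz((90,144)),tz((97,268)),tz((232,140)),tz((235,264))],50).round(1))
print('pegs',proj_plane(m,[tz((106,207)),tz((208,203))],65).round(1),'coup',proj_plane(m,[tz((157,204))],58))
print('jig',proj_plane(m,[tz((377,212))],84),'salt',proj_plane(m,[tz((375,106))],90))
```

```text
[[-0.     0.24  -0.971]
 [ 0.002 -0.971 -0.24 ]
 [-1.    -0.002 -0.   ]]
bar [[ 425.1 -162.2  109. ]
 [ 470.7 -196.9  109. ]]
lugs [[ 485.1 -206.7   10. ]
 [ 407.4 -139.7   10. ]]
deck [[497.9 288.6  50. ]
 [376.6 274.9  50. ]
 [505.7 149.2  50. ]
 [383.9 141.1  50. ]]
pegs [[434.9 266.8  65. ]
 [441.4 168.4  65. ]] coup [[439.74086677 218.67310728  58.        ]]
jig [[435.27551584   4.14690628  84.        ]] salt [[537.20430309   8.88405558  90.        ]]
```

Request:
drive_tool(deltas=[[1,0.4,0.6,0,0,0,7],[1,0.4,0.6,0,0,0,7],[1,0.4,0.6,0,0,0,7],[1,0.4,0.6,0,0,0,7],[1,0.4,0.6,0,0,0,7],[1,0.4,0.6,0,0,0,7],[1,0.4,0.6,0,0,0,7],[1,0.4,0.6,0,0,0,7],[1,0.4,0.6,0,0,0,7]])

```text
time: 0.9
position: [294.7, -389.2, 231.0]
tool_rot: [1.372, 1.096, -1.371]
wrist_force: [1.2, 0.8, 0.6]
grip_width: 85.4
```

Request:
drive_tool(deltas=[[1,0.4,0.6,0,0,0,7],[1,0.4,0.6,0,0,0,7],[1,0.4,0.6,0,0,0,7],[1,0.4,0.6,0,0,0,7],[1,0.4,0.6,0,0,0,7],[1,0.4,0.6,0,0,0,7],[1,0.4,0.6,0,0,0,7],[1,0.5,0.6,0,0,0,7],[1,0.5,0.6,0,0,0,7],[1,0,0,0,0,0,0],[1,0,0,0,0,0,0],[1,0,0,0,0,0,0]])

```text
time: 1.9
position: [445.9, -174.6, 231.0]
tool_rot: [0.548, 1.501, -0.548]
wrist_force: [-0.1, 0.2, 0.2]
grip_width: 85.6
```

```bash
cat > look.py <<'E'
import sys
from h import *
from plant import bot
k=sys.argv[1]
d={}
for n in sys.argv[2:]:
    s=bot.observe();im,dep=bot.camera(n);cv2.imwrite(f'pics/{n}{k}.png',im);d[n]=(im,dep,bot.camera_model(n),s)
pickle.dump(d,open(f'd{k}.pkl','wb'))
M=R.from_rotvec(s['tool_rot']).as_matrix()
print(s['time'],s['position'].round(1),'yaw',np.degrees(np.arctan2(M[1,1],M[0,1])).round(2),'xaxis',M[:,0].round(3),'F',s['wrist_force'].round(1),s['grip_width'],'q',s['qpos'].round(2))
E
python3 look.py 1 wrist
```

```text
1.9 [ 445.9 -174.6  231. ] yaw 49.88 xaxis [-0.001 -0.    -1.   ] F [-0.1  0.2  0.2] 85.60820321288281 q [-0.51  0.02 -0.33  1.22 -0.    0.19]
```

View pics/wrist1.png

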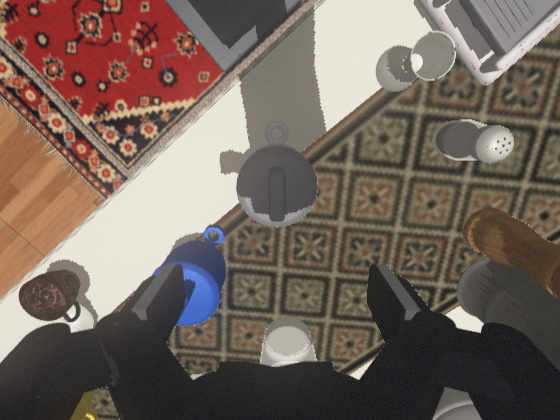

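The wrist view shows the cup centred at about (277,187), its bar upright from (277,168) to (277,222) and its near lug at (277,132). The blue cup is clear of the left finger. Now measuring the bar.

Run:
```python
from h import *
im,dep,m,s=pickle.load(open('d1.pkl','rb'))['wrist']
T=toolT(s)@m['T_tool_cam']
w=cloud(m,dep,T);z=w[...,2]
v,u=np.mgrid[:420,:560]
reg=(u>230)&(u<325)&(v>140)&(v<235)
bar=reg&(z>101)&(z<116)
P=w[bar][:,:2];print(bar.sum(),np.median(z[bar]))
r=cv2.minAreaRect(P.astype(np.float32));print('bar rect',r)
c=P.mean(0);ev=np.linalg.eigh(np.cov((P-c).T))[1][:,1];print(c,np.degrees(np.arctan2(ev[1],ev[0])))
lid=reg&(z>74)&(z<88);print('lid',cv2.minEnclosingCircle(w[lid][:,:2].astype(np.float32)),np.median(z[lid]))
c2=im[100:250,200:350];cv2.imwrite('pics/w1z.png',cv2.resize(c2,None,fx=4,fy=4,interpolation=cv2.INTER_CUBIC))
```

```text
822 108.56988550273647
bar rect ((441.61859130859375, -170.36895751953125), (14.58094596862793, 44.825538635253906), 50.490013122558594)
[ 440.92106384 -169.70153739] 140.3549257987936
lid ((441.5716857910156, -170.53823852539062), 39.638916015625) 78.57117338817932
```

View pics/w1z.png

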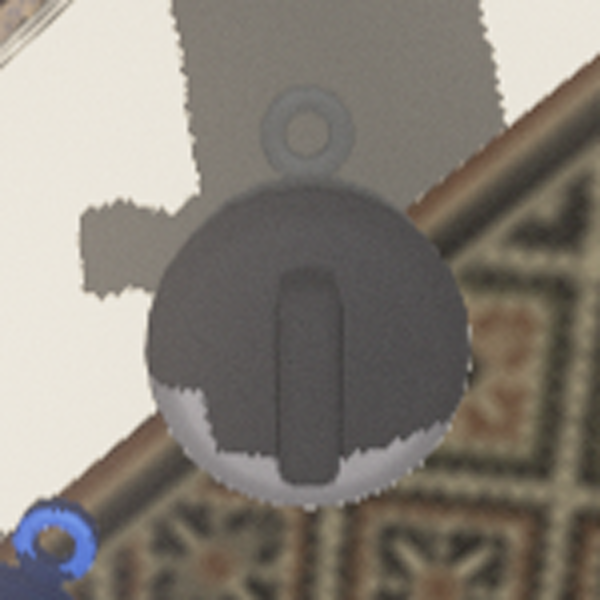

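Request:
drive_tool(deltas=[[1,-0.11,0.11,-0.3,0,0,0.5],[1,0,0,-0.6,0,0,0],[1,0,0,-0.6,0,0,0],[1,0,0,-0.6,0,0,0],[1,0,0,-0.6,0,0,0],[1,0,0,-0.5,0,0,0],[1,0,0,-0.4,0,0,0],[1,0,0,0,0,0,0],[1,0,0,0,0,0,0]])

```text
time: 2.7
position: [440.4, -170.7, 86.7]
tool_rot: [0.543, 1.504, -0.543]
wrist_force: [0.3, -0.3, -0.0]
grip_width: 85.8
```

```bash
python3 look.py 2 wrist
```

```text
2.7 [ 440.4 -170.7   86.7] yaw 50.27 xaxis [-0.002  0.001 -1.   ] F [ 0.3 -0.3 -0. ] 85.75423821457633 q [-0.51  0.14 -0.53  0.9  -0.    0.19]
```

View pics/wrist2.png

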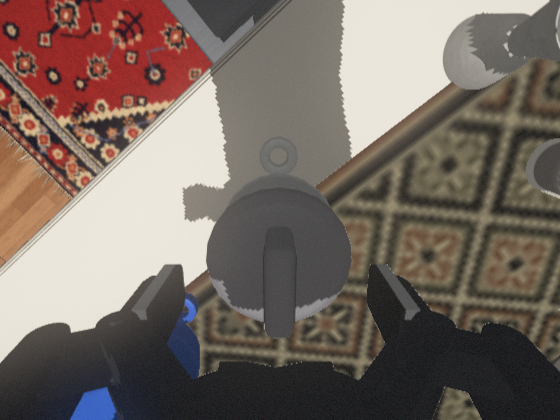

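The bar, at u≈279, sits midway between the fingers. Closing now.

Request:
drive_tool(deltas=[[-1,0,0,0,0,0,0],[-1,0,0,0,0,0,0],[-1,0,0,0,0,0,0],[-1,0,0,0,0,0,0],[-1,0,0,0,0,0,0],[-1,0,0,0,0,0,0],[-1,0,0,0,0,0,0],[-1,0,0,0,0,0,0],[-1,0,0,0,0,0,0],[-1,0,0,0,0,0,0],[-1,0,0,0,0,0,0],[-1,0,0,0,0,0,0]])

```text
time: 3.75
position: [442.3, -170.4, 87.8]
tool_rot: [0.541, 1.501, -0.54]
wrist_force: [0.2, 1.7, 4.7]
grip_width: 12.9
```

Request:
drive_tool(deltas=[[-1,0,0,0,0,0,0],[-1,0,0,0.1,0,0,0],[-1,0,0,0.2,0,0,0],[-1,0,0,0.4,0,0,0],[-1,0,0,0.6,0,0,0],[-1,0,0,0.6,0,0,0],[-1,0,0,0.6,0,0,0],[-1,0,0,0.5,0,0,0],[-1,0,0,0.3,0,0,0],[-1,0,0,0.2,0,0,0],[-1,0,0,0,0,0,0]])

```text
time: 4.67
position: [442.5, -170.7, 228.8]
tool_rot: [0.54, 1.5, -0.541]
wrist_force: [0.1, 0.1, -2.5]
grip_width: 12.9
```

```bash
python3 look.py 3 wrist side
```

```text
4.7167 [ 441.8 -170.3  227.5] yaw 50.41 xaxis [ 0. -0. -1.] F [-0.3 -0.8 -4.2] 12.611397303100977 q [-0.5   0.01 -0.35  1.21 -0.    0.19]
```

View pics/wrist3.png

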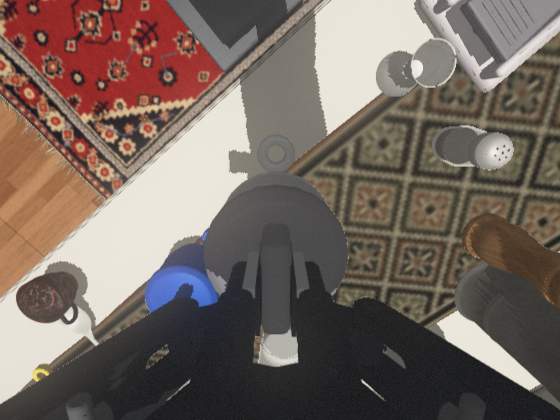

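View pics/side3.png

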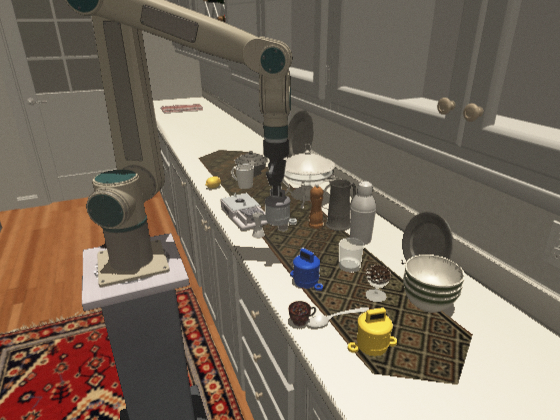

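The cup is gripped (12.6 mm wide) and lifted straight. I'll carry it over the wing and look at the deck with the wrist camera.

Request:
drive_tool(deltas=[[-1,0,0.3,0,0,0,-2],[-1,0,0.6,0,0,0,-4],[-1,0,0.6,0,0,0,-4],[-1,0,0.6,0,0,0,-4],[-1,0,0.6,0,0,0,-4],[-1,0,0.6,0,0,0,-4],[-1,0,0.6,0,0,0,-4],[-1,0,0.6,0,0,0,-4],[-1,0,0.6,0,0,0,-4],[-1,0,0.6,0,0,0,-4],[-1,0,0.6,0,0,0,-4],[-1,0,0.6,0,0,0,-4]])

```text
time: 5.77
position: [440.3, 106.8, 225.4]
tool_rot: [1.153, 1.245, -1.158]
wrist_force: [0.0, -0.3, -4.0]
grip_width: 12.9
```

Request:
drive_tool(deltas=[[-1,0,0.6,0,0,0,-3],[-1,0,0.3,0,0,0,-1.5],[-1,0,0,0,0,0,0],[-1,0,0,0,0,0,0],[-1,0,0,0,0,0,0],[-1,0,0,0,0,0,0]])

```text
time: 6.27
position: [441.4, 140.9, 226.6]
tool_rot: [1.21, 1.209, -1.212]
wrist_force: [0.6, -0.7, -4.7]
grip_width: 13.1
```

```bash
python3 look.py 4 wrist
```

```text
6.2667 [441.4 140.9 226.6] yaw -0.13 xaxis [-0.001 -0.001 -1.   ] F [ 0.6 -0.7 -4.7] 13.122883411295645 q [ 0.17 -0.01 -0.37  1.22 -0.    1.74]
```

View pics/wrist4.png

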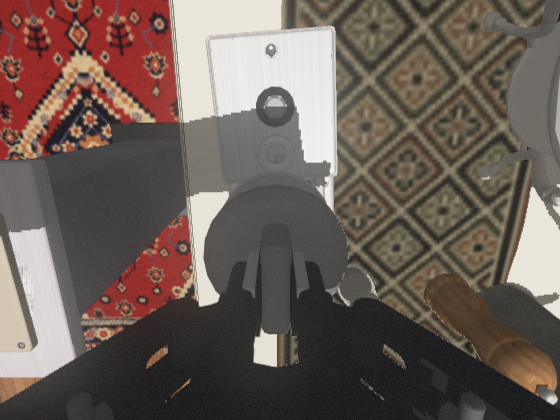

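The view shows the far peg at (271,50), the coupling ring at (275,106), and the near peg through the lug hole at (278,153). The deck is tilted slightly. Zooming in for accuracy.

Run:
```python
from h import *
im,dep,m,s=pickle.load(open('d4.pkl','rb'))['wrist']
c2=im[15:185,195:350];cv2.imwrite('pics/w4z.png',cv2.resize(c2,None,fx=3.5,fy=3.5,interpolation=cv2.INTER_CUBIC))
T=toolT(s)@m['T_tool_cam'];w=cloud(m,dep,T)
print(np.nanmedian(w[60:90,225:255,2]))
z=w[...,2];v,u=np.mgrid[:420,:560]
for nm,(a,b,lo,hi,rad) in dict(peg=(271,49,55,75,12),coup=(275,107,53.5,66,24),lug=(276,154,130,160,25)).items():
    k=(abs(u-a)<rad)&(abs(v-b)<rad)&(z>lo)&(z<hi)
    if k.sum()>3:
        print(nm,k.sum(),cv2.minEnclosingCircle(w[k][:,:2].astype(np.float32)),w[k].mean(0),z[k].max())
```

```text
50.297331397172854
peg 98 ((435.8841857910156, 270.3227844238281), 4.404215335845947) [435.89673158 269.65328807  63.45756466] 68.97387219982306
coup 422 ((439.2665710449219, 221.7452392578125), 10.894356727600098) [439.2532571  221.81194328  57.65095123] 60.5343307694468
lug 909 ((442.05828857421875, 184.41395568847656), 17.759126663208008) [440.42248804 188.74038643 148.77189118] 157.9512580377674
```

View pics/w4z.png

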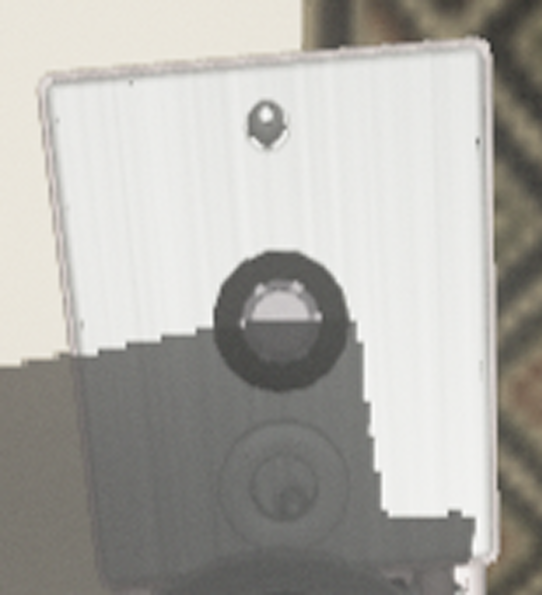

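Run:
```python
from h import *
im,dep,m,s=pickle.load(open('d4.pkl','rb'))['wrist']
T=toolT(s)@m['T_tool_cam']
f=lambda p:np.array(p)/3.5+[195,15]-[.36,.36]
P=lambda p,z:proj_plane(m,f(p),z,T)[0].round(2)
print('TCP',s['position'])
print('lug outer',P((284,486),149),'hole',P((284,486),149),'peg near top(z67)',P((294,501),65))
print('far peg',P((266,112),66),'coupling top centre z58',P((282,321),58))
tl,tr,bl,br=[P(p,50) for p in((45,78),(487,42),(107,585),(492,558))]
for a,b in((tl,tr),(bl,br)):print('x edge',np.degrees(np.arctan2(*(b-a)[[1,0]])),np.linalg.norm(b-a))
for a,b in((bl,tl),(br,tr)):print('y edge',np.degrees(np.arctan2(*(b-a)[[1,0]])))
# hough on lug
w=cloud(m,dep,T);z=w[...,2];v,u=np.mgrid[:420,:560]
k=(abs(u-276)<22)&(v>132)&(v<166)&(z>145)&(z<152)
q=w[k];print(k.sum());
# circle fit outer via pixels y>centre
ring=q[:,:2];c=cv2.minEnclosingCircle(ring[ring[:,1]>186].astype(np.float32));print(c)
# held bar angle + lid
k=(abs(u-277)<75)&(v>190)&(v<330)&(z>212)&(z<222);print('lid',k.sum(),w[k].mean(0), cv2.minEnclosingCircle(w[k][:,:2].astype(np.float32)))
```

```text
TCP [441.38503063 140.88322511 226.61587189]
lug outer [440.4  188.64 149.  ] hole [440.4  188.64 149.  ] peg near top(z67) [443.02 174.02  65.  ]
far peg [435.86 270.96  66.  ] coupling top centre z58 [439.75 221.48  58.  ]
x edge 4.030991620581688 115.08469967810666
x edge 4.02339824998075 114.16135291770154
y edge 94.0771602396172
y edge 93.68579186804865
732
((440.5137023925781, 189.53907775878906), 13.007523536682129)
lid 8387 [440.32430244 154.95484349 216.76966158] ((440.3634033203125, 139.7678985595703), 39.97471237182617)
```

The base yaw is 94.0° and the seat is at about (439.4, 222.0). The cup centre is at about (440.4, 140.0) with its lug line at 90°. So I need a shift of (−1, +82) mm and a +4° turn. After that I'll lower to just above the pegs and recheck.

Request:
drive_tool(deltas=[[-1,0,0.25,0,0,0,1],[-1,0,0.5,0,0,0,1],[-1,0,0.5,0,0,0,1],[-1,-0.025,0.5,0,0,0,1],[-1,0,0.3,-0.2,0,0,0],[-1,0,0,-0.4,0,0,0],[-1,0,0,-0.4,0,0,0],[-1,0,0,-0.3,0,0,0],[-1,0,0,-0.15,0,0,0],[-1,0,0,0,0,0,0],[-1,0,0,0,0,0,0],[-1,0,0,0,0,0,0]])

```text
time: 7.32
position: [441.6, 223.9, 170.1]
tool_rot: [1.16, 1.24, -1.158]
wrist_force: [0.2, 0.6, -3.1]
grip_width: 12.8
```

```bash
python3 look.py 5 wrist side
python3 - <<'E'
from h import *
d=pickle.load(open('d5.pkl','rb'))
im,dep,m,s=d['wrist']
c2=im[80:220,200:360];cv2.imwrite('pics/w5z.png',cv2.resize(c2,None,fx=4,fy=4,interpolation=cv2.INTER_CUBIC))
c2=d['side'][0][160:260,200:320];cv2.imwrite('pics/s5z.png',cv2.resize(c2,None,fx=5,fy=5,interpolation=cv2.INTER_CUBIC))
E
```

```text
7.3667 [441.7 223.9 170.3] yaw 3.9 xaxis [ 0.002  0.001 -1.   ] F [-1.2  0.  -3.6] 12.857793113931779 q [ 0.34  0.09 -0.39  1.09 -0.    1.84]
```

View pics/w5z.png

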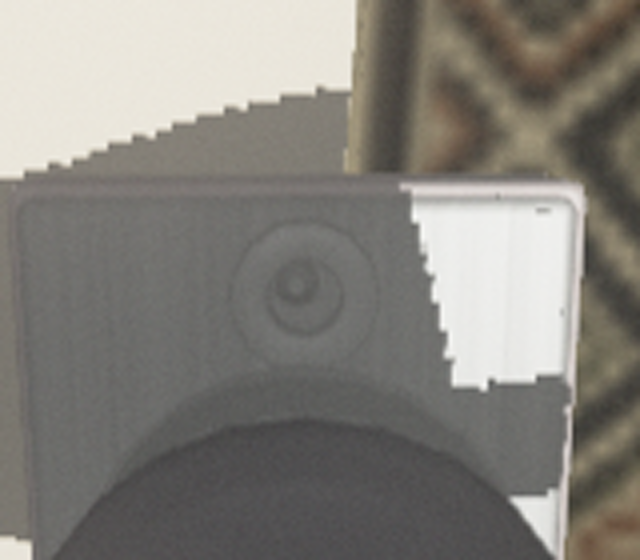

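View pics/s5z.png

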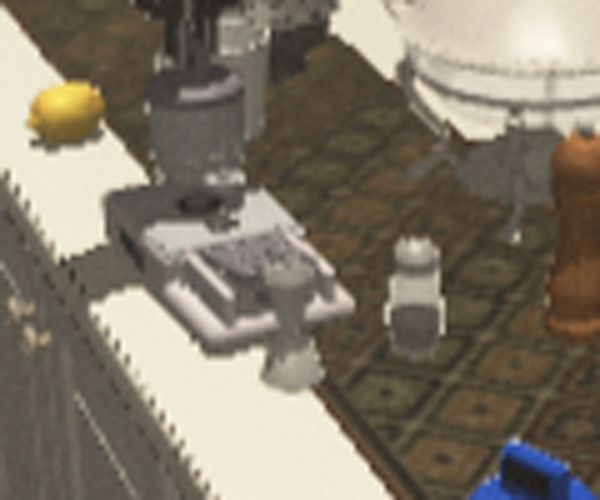

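The lug hole is centred at zoom (304,297), and the peg shows inside it at (297,283). Converting both to world coordinates.

Run:
```python
from h import *
im,dep,m,s=pickle.load(open('d5.pkl','rb'))['wrist']
T=toolT(s)@m['T_tool_cam']
f=lambda p:np.array(p)/4+[200,80]-[.38,.38]
P=lambda p,z:proj_plane(m,f(p),z,T)[0].round(2)
w=cloud(m,dep,T);z=w[...,2]
print('TCP',s['position'].round(2),'lugtop z',np.nanmedian(z[148:152,262:270]),'deck',np.nanmedian(z[135:145,310:330]))
print('hole/outer',P((304,296),93),P((304,297),93),'peg',P((297,283),67))
tl,tr=P((18,195),50),P((583,192),50);br=P((572,405),50);bl=P((33,540),50)
print('angles',[np.degrees(np.arctan2(*(b-a)[[1,0]])) for a,b in((tl,tr),(br,tr),(bl,tl))],'mid x of deck at far edge',(tl+tr)/2)
v,u=np.mgrid[:420,:560]
k=(abs(u-276)<20)&(v>130)&(v<172)&(z>89)&(z<97);q=w[k]
print('lug',k.sum(),cv2.minEnclosingCircle(q[q[:,1]>266][:,:2].astype(np.float32)))
k=(abs(u-274)<6)&(abs(v-150.5)<6)&(z>61)&(z<72);print('peg',k.sum(),w[k].mean(0))
```

```text
TCP [441.58 223.89 170.07] lugtop z 91.69260882311366 deck 50.38586797768593
hole/outer [437.35 271.62  93.  ] [437.36 271.45  93.  ] peg [436.07 270.81  67.  ]
angles [np.float64(4.236210670089937), np.float64(94.65681515113889), np.float64(92.6846225618374)] mid x of deck at far edge [435.6   286.885  50.   ]
lug 851 ((437.4339599609375, 271.8024597167969), 13.246718406677246)
peg 91 [436.01028266 270.84800946  64.4591741 ]
```

Request:
drive_tool(deltas=[[-1,-0.03,-0.02,0,0,0,0],[-1,0,0,-0.1,0,0,0],[-1,0,0,-0.1,0,0,0],[-1,0,0,-0.1,0,0,0],[-1,0,0,-0.1,0,0,0],[-1,0,0,-0.1,0,0,0],[-1,0,0,0,0,0,0],[-1,0,0,0,0,0,0]])

```text
time: 8.08
position: [439.2, 222.8, 148.8]
tool_rot: [1.158, 1.241, -1.16]
wrist_force: [-0.5, -0.1, -2.6]
grip_width: 12.6
```

```bash
python3 look.py 6 wrist
python3 - <<'E'
from h import *
d=pickle.load(open('d6.pkl','rb'))
im,dep,m,s=d['wrist']
c2=im[100:220,210:350];cv2.imwrite('pics/w6z.png',cv2.resize(c2,None,fx=5,fy=5,interpolation=cv2.INTER_CUBIC))
T=toolT(s)@m['T_tool_cam'];w=cloud(m,dep,T)
print(np.nanmedian(w[150:210,265:280,2][:10]))
E
```

```text
8.0833 [439.2 222.8 148.8] yaw 3.91 xaxis [-0.001 -0.    -1.   ] F [-0.5 -0.1 -2.6] 12.588271361901732 q [ 0.34  0.1  -0.42  1.05 -0.    1.84]
63.78493913115108
```

View pics/w6z.png

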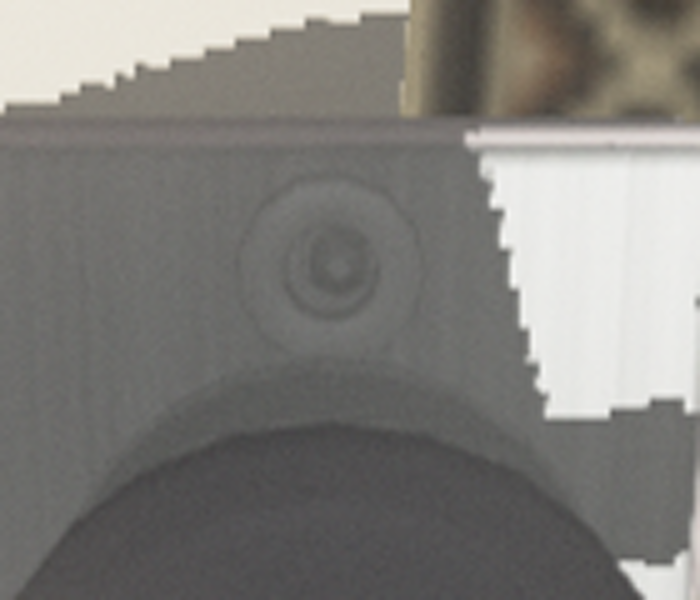

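The peg sits inside the hole, but about 1 mm toward +x of its centre. I'll correct by +0.8 mm in x and lower gradually.

Request:
drive_tool(deltas=[[-1,0.02,0.01,0,0,0,0],[-1,0,0,-0.05,0,0,0],[-1,0,0,-0.05,0,0,0],[-1,0,0,-0.05,0,0,0],[-1,0,0,-0.05,0,0,0],[-1,0,0,0,0,0,0]])

```text
time: 8.63
position: [440.0, 223.2, 140.7]
tool_rot: [1.158, 1.241, -1.16]
wrist_force: [0.3, -0.2, -2.4]
grip_width: 12.9
```

```bash
python3 look.py 7 wrist
python3 - <<'E'
from h import *
d=pickle.load(open('d7.pkl','rb'))
im,dep,m,s=d['wrist']
c2=im[100:220,210:350];cv2.imwrite('pics/w7z.png',cv2.resize(c2,None,fx=5,fy=5,interpolation=cv2.INTER_CUBIC))
E
```

```text
8.6333 [440.  223.2 140.7] yaw 3.91 xaxis [-0.001 -0.    -1.   ] F [ 0.3 -0.2 -2.4] 12.944482205175097 q [ 0.34  0.11 -0.43  1.03 -0.    1.84]
```

View pics/w7z.png

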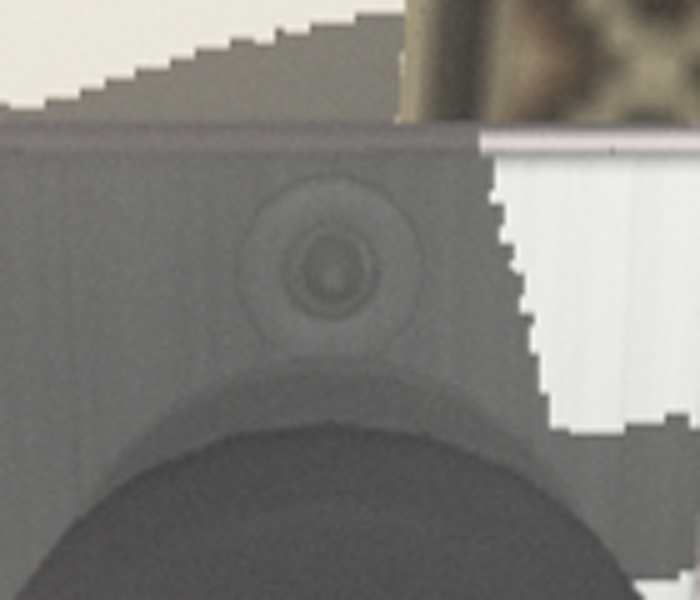

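The peg is now concentric in the hole at (331,270), with no side force. Lowering the last ~3 mm.

Request:
drive_tool(deltas=[[-1,0,0,-0.04,0,0,0],[-1,0,0,-0.04,0,0,0],[-1,0,0,0,0,0,0],[-1,0,0,0,0,0,0]])

```text
time: 9.02
position: [440.4, 223.3, 138.0]
tool_rot: [1.159, 1.241, -1.159]
wrist_force: [-1.0, -0.1, -4.4]
grip_width: 12.5
```

Request:
drive_tool(deltas=[[-1,0,0,-0.03,0,0,0],[-1,0,0,0,0,0,0],[-1,0,0,0,0,0,0]])

```text
time: 9.27
position: [440.7, 223.4, 137.8]
tool_rot: [1.159, 1.24, -1.158]
wrist_force: [-0.9, -1.0, 4.8]
grip_width: 12.4
```

The force changed from −4 to +4.8 N, so the cup is resting on the deck. Releasing.

Request:
drive_tool(deltas=[[-0.6,0,0,0,0,0,0],[-0.3,0,0,0,0,0,0],[0,0,0,0,0,0,0],[0.2,0,0,0,0,0,0],[0.2,0,0,0,0,0,0],[0.2,0,0,0,0,0,0],[0.2,0,0,0.2,0,0,0],[0.2,0,0,0.5,0,0,0],[0.2,0,0,0.6,0,0,0],[0.2,0,0,0.6,0,0,0],[0.2,0,0,0.6,0,0,0],[0.2,0,0,0,0,0,0]])

```text
time: 10.27
position: [443.8, 224.6, 242.9]
tool_rot: [1.165, 1.236, -1.15]
wrist_force: [1.5, 1.0, 0.4]
grip_width: 51.2
```

```bash
python3 look.py 8 wrist side
```

```text
10.3167 [442.8 224.2 240.7] yaw 3.91 xaxis [ 0.007  0.002 -1.   ] F [-0.4  0.2  0. ] 51.323903333872146 q [ 0.34  0.04 -0.29  1.24  0.    1.84]
```

View pics/wrist8.png

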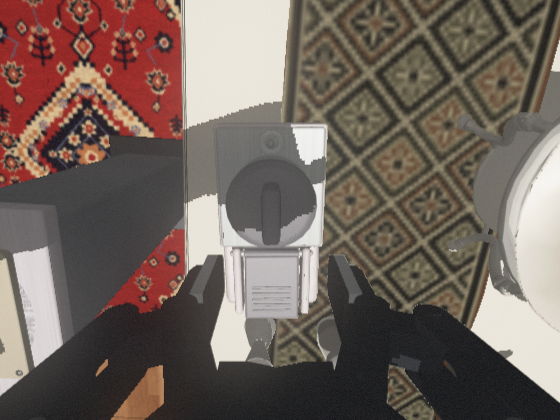

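View pics/side8.png

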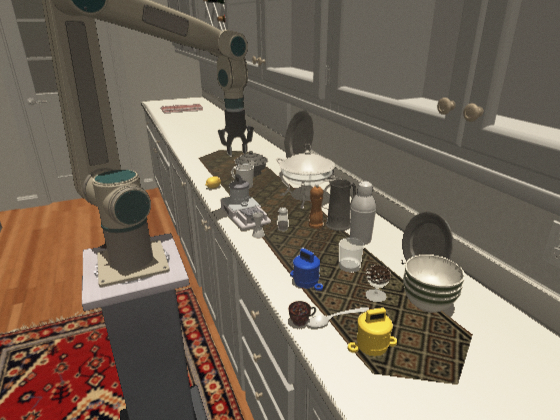

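The cup sits on the deck with its lid at about (271,203), and the paddle is visible at (271,285). Checking heights and tilt from depth.

Run:
```python
from h import *
im,dep,m,s=pickle.load(open('d8.pkl','rb'))['wrist']
T=toolT(s)@m['T_tool_cam'];w=cloud(m,dep,T);z=w[...,2];v,u=np.mgrid[:420,:560]
reg=(u>215)&(u<328)&(v>120)&(v<260)
b=reg&(z>150)&(z<168);l=reg&(z>120)&(z<138)
P=w[b];print('bar',np.median(z[b]),cv2.minAreaRect(P[:,:2].astype(np.float32)))
print('lid',cv2.minEnclosingCircle(w[l][:,:2].astype(np.float32)))
def plane(q):
    A=np.c_[q[:,:2]-q[:,:2].mean(0),np.ones(len(q))];c=np.linalg.lstsq(A,q[:,2],rcond=None)[0];r=q[:,2]-A@c
    k=abs(r)<2;return np.linalg.lstsq(A[k],q[k,2],rcond=None)[0]
dk=(v>135)&(v<200)&(u>222)&(u<232)|(v>135)&(v<160)&(u>300)&(u<318)
print('deck',np.nanmedian(z[(v>132)&(v<150)&(u>228)&(u<250)]),'lug',np.nanmedian(z[139:143,263:266]))
k=l&(z>126);kk=b;print('bar plane',plane(w[kk]),'lid',plane(w[k]))
pd=(u>252)&(u<290)&(v>258)&(v<312);print('paddle',plane(w[pd]),w[pd].mean(0))
for r in range(250,322,8): print(r,w[r,271].round(1))
# expected lid height
c2=im[110:330,200:340];cv2.imwrite('pics/w8z.png',cv2.resize(c2,None,fx=2.7,fy=2.7,interpolation=cv2.INTER_CUBIC))
```

```text
bar 158.63618821423674 ((440.2875671386719, 222.95477294921875), (14.361263275146484, 44.82054901123047), 3.2378814220428467)
lid ((440.00787353515625, 222.35504150390625), 40.3586540222168)
deck 50.27462474030051 lug 59.36820993859783
bar plane [-3.09114091e-02 -1.33128371e-02  1.58591349e+02] lid [-1.23804169e-03 -4.04684353e-03  1.28898068e+02]
 ** On entry to DLASCL parameter number  4 had an illegal value
 ** On entry to DLASCL parameter number  4 had an illegal valueTraceback (most recent call last):
  File "<stdin>", line 14, in <module>
  File "<stdin>", line 9, in plane
    x, resids, rank, s = _umath_linalg.lstsq(a, b, rcond,
                         ~~~~~~~~~~~~~~~~~~~^^^^^^^^^^^^^
                                             signature=signature)
                                             ^^^^^^^^^^^^^^^^^^^^
    raise LinAlgError("SVD did not converge in Linear Least Squares")
numpy.linalg.LinAlgError: SVD did not converge in Linear Least Squares
```

The cup is seated: bar top at 158.6, lug top at 59.4, lid level, centre near (440, 222.4). Next I close the fingers and go above the paddle pad at about (448.6, 90.3).

Request:
drive_tool(deltas=[[-1,0,-0.25,0,0,0,0],[-1,0,-0.5,0,0,0,0],[-1,0.05,-0.5,0,0,0,0],[-1,0.05,-0.5,0,0,0,0],[-1,0.05,-0.5,0,0,0,0],[-1,0.05,-0.5,0,0,0,0],[-1,0,-0.4,0,0,0,0],[-1,0,-0.17,0,0,0,0],[-1,0,0,0,0,0,0],[-1,0,0,0,0,0,0],[-1,0,0,0,0,0,0]])

```text
time: 11.28
position: [448.0, 91.0, 236.4]
tool_rot: [1.158, 1.242, -1.159]
wrist_force: [0.4, 0.3, -0.1]
grip_width: -0.3
```

```bash
python3 look.py 9 wrist top
```

```text
11.3333 [448.2  91.1 236.6] yaw 3.96 xaxis [-0.001  0.    -1.   ] F [ 0.   0.7 -0.4] 0.025816218837696605 q [ 0.06 -0.03 -0.36  1.24  0.    1.56]
```

View pics/wrist9.png

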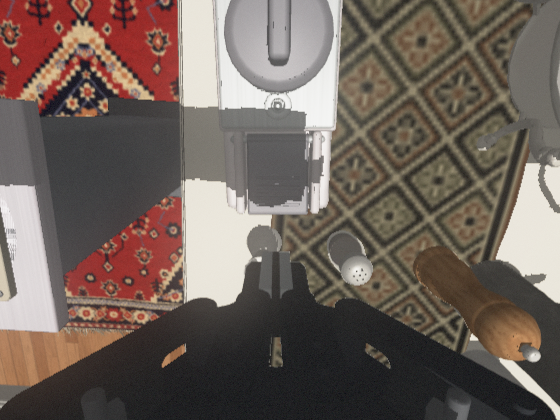

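The second lug is also around its peg, at (278,103). The paddle spans u 247–308 and v 132–213. The fingertips point down between the cheeks.

Run:
```python
from h import *
im,dep,m,s=pickle.load(open('d9.pkl','rb'))['wrist']
T=toolT(s)@m['T_tool_cam'];w=cloud(m,dep,T)
for r in range(128,222,6): print(r,w[r,278].round(1),w[r,262].round(1))
for u in range(224,332,6): print(u,w[175,u].round(1))
print('pad px',pix(m,[448.6,90.3,58],T))
z=w[...,2];v,u=np.mgrid[:420,:560]
k=(u>252)&(u<302)&(v>136)&(v<208)&np.isfinite(z);q=w[k];k2=(q[:,2]>35)&(q[:,2]<75);q=q[k2]
A=np.c_[q[:,:2]-[448.6,90.3],np.ones(len(q))];print(np.linalg.lstsq(A,q[:,2],rcond=None)[0])
```

```text
128 [445.  150.9  44.6] [428.5 149.8  45.4]
134 [445.4 144.9  45.9] [428.9 143.8  47.1]
140 [445.9 139.   48.4] [429.4 138.1  50.4]
146 [446.2 133.4  53. ] [429.8 132.1  51.6]
152 [446.7 127.3  52.9] [430.2 126.1  52.6]
158 [447.1 121.4  54.6] [430.5 120.   52.7]
164 [447.5 115.1  54.2] [430.9 113.9  54. ]
170 [448.  109.1  55.6] [431.4 108.   55.7]
176 [448.4 103.   56.9] [431.7 101.6  55.8]
182 [448.8  97.   58.4] [432.2  95.9  58.8]
188 [449.3  90.9  59.7] [432.6  89.6  59.4]
194 [449.8  84.1  58.3] [433.   83.4  60.2]
200 [450.2  78.4  61.5] [433.4  77.2  61.5]
206 [450.6  71.8  61.4] [433.8  70.8  62.2]
212 [451.   66.   63.9] [434.2  64.7  63.7]
218 [453.4  38.3   1.9] [ 4.33e+02  3.61e+01 -3.00e-01]
224 [383.4  88.6   0.4]
230 [393.8  93.7  22.8]
236 [403.6  99.1  47.5]
242 [410.1  99.8  48.6]
248 [417.1 101.7  56. ]
254 [423.3 102.2  56.4]
260 [429.6 102.8  57.1]
266 [435.9 103.3  57.4]
272 [442.1 103.5  55.9]
278 [448.4 103.9  55.8]
284 [454.6 104.4  56.4]
290 [460.9 104.8  56. ]
296 [467.  105.4  56.9]
302 [473.3 105.9  57.1]
308 [483.2 100.4  25.1]
314 [486.8 105.2  48.9]
320 [493.7 105.1  45.8]
326 [504.2 101.4  22.6]
pad px [277.31813569 188.13755272]
[ 1.05911303e-02 -1.81263746e-01  5.91465264e+01]
```

Request:
drive_tool(deltas=[[-1,0,0,-0.3,0,0,0],[-1,0,0,-0.6,0,0,0],[-1,0,0,-0.6,0,0,0],[-1,0,0,-0.6,0,0,0],[-1,0,0,-0.6,0,0,0],[-1,0,0,-0.5,0,0,0],[-1,0,0,-0.4,0,0,0],[-1,0,0,-0.3,0,0,0],[-1,0,0,-0.2,0,0,0],[-1,0,0,0,0,0,0],[-1,0,0,0,0,0,0],[-1,0,0,0,0,0,0]])

```text
time: 12.38
position: [449.3, 90.8, 73.7]
tool_rot: [1.159, 1.24, -1.157]
wrist_force: [-0.2, -0.4, 0.4]
grip_width: 0.2
```

```bash
python3 look.py 10 wrist side;python3 - <<'E'
from h import *
d=pickle.load(open('d10.pkl','rb'))
c2=d['side'][0][170:260,200:320];cv2.imwrite('pics/s10z.png',cv2.resize(c2,None,fx=6,fy=6,interpolation=cv2.INTER_CUBIC))
E
```

```text
12.4333 [449.5  90.8  73.9] yaw 3.93 xaxis [ 0.002  0.    -1.   ] F [ 0.5 -0.5  0.2] 0.06384522170153328 q [ 0.06  0.13 -0.58  0.87  0.    1.56]
```

View pics/wrist10.png

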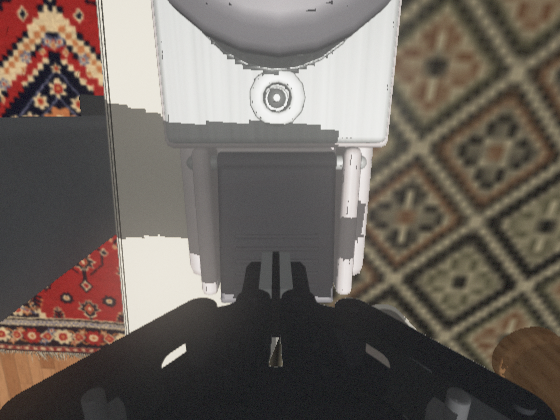

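View pics/s10z.png

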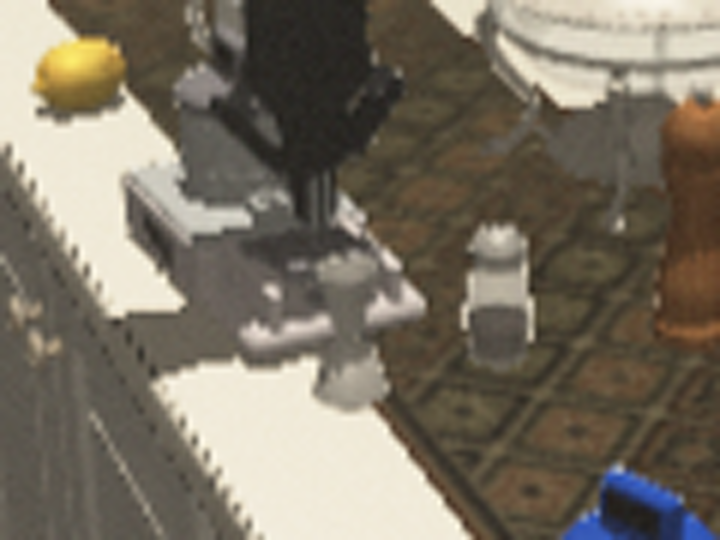

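The fingers are centred over the paddle, just above its surface, and the lug is concentric round its peg. I'll descend to contact in small steps.

Request:
drive_tool(deltas=[[-1,0,0,-0.1,0,0,0],[-1,0,0,-0.1,0,0,0],[-1,0,0,-0.1,0,0,0],[-1,0,0,-0.05,0,0,0],[-1,0,0,0,0,0,0],[-1,0,0,0,0,0,0]])

```text
time: 12.98
position: [448.5, 90.3, 58.9]
tool_rot: [1.158, 1.24, -1.159]
wrist_force: [-0.3, -1.3, 2.0]
grip_width: -0.1
```

Request:
drive_tool(deltas=[[-1,0,0,-0.05,0,0,0],[-1,0,0,-0.05,0,0,0],[-1,0,0,0,0,0,0],[-1,0,0,0,0,0,0]])

```text
time: 13.32
position: [448.7, 90.2, 55.1]
tool_rot: [1.159, 1.24, -1.159]
wrist_force: [-0.2, -2.6, 4.3]
grip_width: 0.1
```

Request:
drive_tool(deltas=[[-1,0,0,-0.05,0,0,0],[-1,0,0,-0.05,0,0,0],[-1,0,0,0,0,0,0],[-1,0,0,0,0,0,0],[-1,0,0,0,0,0,0]])

```text
time: 13.73
position: [448.9, 90.0, 51.1]
tool_rot: [1.158, 1.239, -1.159]
wrist_force: [-0.3, -4.2, 5.1]
grip_width: -0.2
```

```bash
python3 look.py 11 wrist side;python3 - <<'E'
from h import *
d=pickle.load(open('d11.pkl','rb'))
c2=d['side'][0][170:260,200:320];cv2.imwrite('pics/s11z.png',cv2.resize(c2,None,fx=6,fy=6,interpolation=cv2.INTER_CUBIC))
im,dep,m,s=d['wrist'];T=toolT(s)@m['T_tool_cam'];w=cloud(m,dep,T);z=w[...,2];v,u=np.mgrid[:420,:560]
for a,b in((225,250),(305,328)):
    for r in range(150,300,10): print(r,w[r,a:b:3].reshape(-1,3)[:,1:].mean(0).round(1))
    k=(u>a)&(u<b)&(v>170)&(v<275)&np.isfinite(z)&(z>35)&(z<70);q=w[k]
    print(np.linalg.lstsq(np.c_[q[:,:2]-[448.6,90.3],np.ones(len(q))],q[:,2],rcond=None)[0])
E
```

```text
13.7833 [448.9  90.   51.1] yaw 3.89 xaxis [ 0.001 -0.001 -1.   ] F [-1.3 -4.   4.9] 0.14080505270720597 q [ 0.06  0.16 -0.6   0.81 -0.    1.56]
150 [146.6  41.9]
160 [142.6  47.3]
170 [138.2  49.2]
180 [133.8  50.6]
190 [129.   50.6]
200 [124.2  50.8]
210 [119.3  51.2]
220 [114.1  50.7]
230 [109.1  51. ]
240 [103.9  51.2]
250 [98.7 51.7]
260 [93.2 51.6]
270 [89.3 54.7]
280 [84.9 56.7]
290 [nan nan]
[ 1.38278491e-01 -4.21232682e-02  5.49517322e+01]
150 [149.1  41.5]
160 [nan nan]
170 [140.8  49.4]
180 [136.3  50.7]
190 [131.5  50.3]
200 [126.8  51. ]
210 [121.6  50.2]
220 [116.7  50.6]
230 [111.7  50.9]
240 [106.5  51.1]
250 [101.6  52.2]
260 [95.8 51.2]
270 [91.4 53.5]
280 [86.4 54.5]
290 [84.4 60.6]
[-2.76008154e-02 -3.45239925e-02  5.22331264e+01]
```

View pics/wrist11.png

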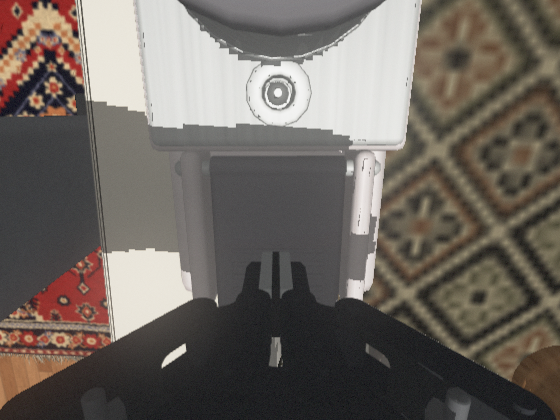

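The paddle's residual slope is only about 0.025 rad, so the joint is at about 0.15, with 5 N on the fingers. Holding for about 4 s.

Request:
drive_tool(deltas=[[-1,0,0,0,0,0,0],[-1,0,0,0,0,0,0],[-1,0,0,0,0,0,0],[-1,0,0,0,0,0,0],[-1,0,0,0,0,0,0],[-1,0,0,0,0,0,0],[-1,0,0,0,0,0,0],[-1,0,0,0,0,0,0],[-1,0,0,0,0,0,0],[-1,0,0,0,0,0,0],[-1,0,0,0,0,0,0],[-1,0,0,0,0,0,0]])

```text
time: 14.83
position: [448.9, 90.0, 51.2]
tool_rot: [1.158, 1.239, -1.159]
wrist_force: [0.5, -5.0, 5.3]
grip_width: -0.2
```

Request:
drive_tool(deltas=[[-1,0,0,0,0,0,0],[-1,0,0,0,0,0,0],[-1,0,0,0,0,0,0],[-1,0,0,0,0,0,0],[-1,0,0,0,0,0,0],[-1,0,0,0,0,0,0],[-1,0,0,0,0,0,0],[-1,0,0,0,0,0,0],[-1,0,0,0,0,0,0],[-1,0,0,0,0,0,0],[-1,0,0,0,0,0,0],[-1,0,0,0,0,0,0]])

```text
time: 15.83
position: [448.9, 90.0, 51.2]
tool_rot: [1.158, 1.239, -1.159]
wrist_force: [-0.7, -3.9, 6.2]
grip_width: -0.2
```

Request:
drive_tool(deltas=[[-1,0,0,0,0,0,0],[-1,0,0,0,0,0,0],[-1,0,0,0,0,0,0],[-1,0,0,0,0,0,0],[-1,0,0,0,0,0,0],[-1,0,0,0,0,0,0],[-1,0,0,0,0,0,0],[-1,0,0,0,0,0,0],[-1,0,0,0,0,0,0],[-1,0,0,0,0,0,0],[-1,0,0,0,0,0,0],[-1,0,0,0,0,0,0]])

```text
time: 16.83
position: [448.9, 90.0, 51.2]
tool_rot: [1.158, 1.239, -1.159]
wrist_force: [-0.3, -3.2, 4.0]
grip_width: -0.2
```

Request:
drive_tool(deltas=[[-1,0,0,0,0,0,0],[-1,0,0,0,0,0,0],[-1,0,0,0,0,0,0],[-1,0,0,0,0,0,0],[-1,0,0,0,0,0,0],[-1,0,0,0,0,0,0],[-1,0,0,0,0,0,0],[-1,0,0,0,0,0,0],[-1,0,0,0,0,0,0],[-1,0,0,0,0,0,0],[-1,0,0,0,0,0,0],[-1,0,0,0,0,0,0]])

```text
time: 17.83
position: [448.9, 90.0, 51.1]
tool_rot: [1.158, 1.239, -1.159]
wrist_force: [-0.8, -3.2, 5.1]
grip_width: -0.1
```

```bash
python3 look.py 12 wrist side;python3 - <<'E'
from h import *
d=pickle.load(open('d12.pkl','rb'))
c2=d['side'][0][170:260,200:320];cv2.imwrite('pics/s12z.png',cv2.resize(c2,None,fx=6,fy=6,interpolation=cv2.INTER_CUBIC))
im,dep,m,s=d['wrist'];T=toolT(s)@m['T_tool_cam'];w=cloud(m,dep,T)
for r in range(180,270,20): print(r,w[r,225:250:3][:,1:].mean(0).round(1),w[r,305:328:3][:,1:].mean(0).round(1))
a=d['side'][0];b=pickle.load(open('d0.pkl','rb'))['side'][0];print('qd',abs(s['qd']).max())
E
```

```text
17.8833 [448.9  90.   51.2] yaw 3.89 xaxis [ 0.001 -0.001 -1.   ] F [ 0.3 -4.6  4.8] 0.016399783542330848 q [ 0.06  0.16 -0.6   0.81 -0.    1.56]
180 [133.8  50.6] [136.3  50.3]
200 [124.2  50.8] [126.7  50.5]
220 [114.   50.5] [116.7  50.6]
240 [103.9  51.2] [106.4  51. ]
260 [92.9 51.1] [95.7 51.2]
qd 0.0011097552286413006
```

View pics/side12.png

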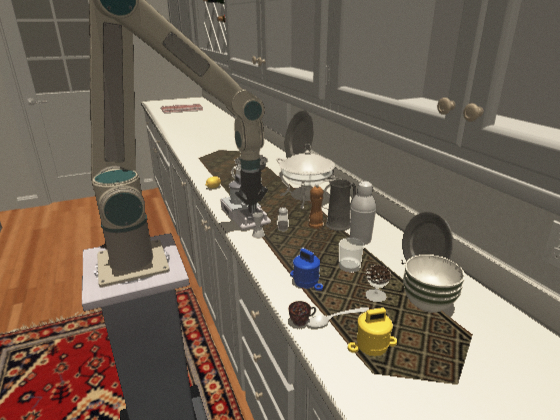

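The hold is steady at z = 51.2 with about 5 N, the paddle is level within about 0.02 rad, and the bystanders haven't moved. Handing in.

```bash
python3 -c "
from plant import bot
print(bot.close_job())"
```

```text
the job is handed in; nothing more can be done
None
```

The cup is seated on the deck and released, and I handed the job in with the fingers still holding the paddle at half way. The hand-in gave no verdict.

- **Cup:** I gripped the grey cup by its bar and carried it over the jigger. I lowered it onto the pegs, with one 1 mm correction on the way down, and let go. Before pressing, the cup centre was about 1 mm from the seat, its lid was level, and its top was at the seated height to within 1 mm. Both lugs could be seen round their pegs.
- **Paddle:** I pressed it with closed fingers and held for over 4 s, the tip steady at z = 51.2 mm with about 4–6 N downward force. The depth image put the paddle at roughly 0.15–0.17 rad, so level within about 0.02 rad. A steady sideways force of 3–5 N showed at the fingers during the hold, with no visible movement.
- **Other things:** In the last side view the things beside the work, and the blue and yellow look-alikes, looked unmoved. I checked this by eye and did not measure it.
- **One check disagreed:** a plane fit on the cup's bar suggested about 0.03 rad of tilt. The fit on the much larger lid gave under 0.005 rad, so I trusted the lid.

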